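# Nudge the bat insert into its recess and lock it

### The arm

A 6-joint arm with a two-finger parallel gripper is mounted at the origin on a cart in front of the work surface, level with it; the furniture and walls round the work are solid. World frame = base frame: x ahead of the robot, y to its left, z up, the work surface at z = 0. Lengths are in m, angles in rad, forces in N, time in s.
With the tool pointing down it reaches from about 0.4 to 0.925 m from the base axis. Payload 3.4 kg.
Tool frame: the origin (TCP) lies on the front face of the gripper's body, between the roots of the fingers; the fingertips stand 73 mm ahead of it and the grasp point (between the pads) lies 54 mm ahead of it; z points along the fingers, y is the line along which they close (so a half turn about z gives the same grasp; the last joint's range is limited). The gripper opens to 85 mm and grips with 20 to 120 N. Pads are 22 mm wide; open, the fingers measure 114 mm over their backs; the gripper's body (76 mm by 85 mm) begins 54 mm behind the grasp point. The pads swing forward as they close: fully open they stand 13 mm farther back than shut.
Start: joints at [1.226, 0.307, 1.506, -0, 1.328, -0.073], TCP at [0.154, 0.554, 0.304] pointing down, gripper open.
Joint ranges: [-3.12, 3.12], [-1.05, 2.28], [0.14, 2.33], [-1.42, 4.57], [0.1, 2.73], [-2.68, 2.68]. Speed limits (rad/s): [2.57, 2.57, 3.14, 3.14, 3.14, 3.14].

### API

Orientations are given as a unit quaternion [w, x, y, z].
In Python, from workcell import bot gives the robot as it stands. The module is installed in compiled form; this text tells all that it offers.
- The arm moves only by the tool arm_command, never from a script. Its argument "targets" is a list of rows, each a list of 3 entries, a list of its own where there are three numbers: the turn, a rotation vector about the world's x, y, z in degrees, then the shift along the world's x, y, z in cm, then the closure, from 0 (fully open) to 1 (shut). A call has 1 to 8 rows; each row shifts and turns the commanded pose from where the row before left it; what a row does not reach is not made up. A row lasts 1/12 s, in which the tool goes at most 41.7 mm and 7.16 degrees, less where a joint would pass 70% of its speed; a pose out of reach is approached as far as the arm can. A call is refused whole if a number of a shift passes 4.17 or a number of a turn 7.16, either way. A call with a gripper value outside its range is refused whole. The fingers move at their own pace and stop on an object; "newtons" is the grip in N (left out, the last holds). Time passes only in rows, so rows that do not move let the fingers close. It gives the time, the measured TCP pose, the force, the opening and the grip force at its end, in the units of the state.
- bot.observe(): the state, without advancing time (a new reading comes with each control period).
- bot.grab_frame(name): name is "scene" or "top" or "wrist"; returns a dict with "image" (384x512x3 uint8, blue, green, red), "fx", "fy", "cx", "cy" (pixels), "pose" (4x4, takes a point from camera to world coordinates). Camera axes: x right, y down, z forward; pixel columns grow to the right and rows downward; lengths in m; the calibration is good to about 2 mm. A picture is of the moment at which its call begins. There is no depth.
- bot.hand_in(): hands the job in; it is judged then, once.
Trained networks look in a picture, given as the dict that the camera call returned (one of the last four; its "shot" number tells which), for a name from the list of things; names that differ only in an ending like _2 or _b are one class to them, and where a whole thing is asked for, a point or a joint stands for the part that bears it (a point fixed in the world has none). Each returns a list of dicts, best first, with "conf" (0 to 1); they miss things now and then, are a little off and sometimes report something else, mostly with a low value. They report only what shows in the picture. A call takes as long as a camera call. They do not tell look-alikes from the thing itself.
- bot.find_in(thing, picture): "centre" ([x, y, z] in m, in the coordinates of the camera as it stood for that picture, good to about 4 mm: the middle of the surface that is visible of it).
- bot.trace(thing, picture): "pixels" (384x512 bool, what is visible of it).
The state is a dict: "t": time; "joints": joint angles; "dq": joint speeds; "joint_torque": joint torques, N m; "tool_pos": TCP position; "eef_rot": TCP orientation; "contact_force": force on the tool from outside, world axes, zero at the start; "moment": the same for the moment, N m; "width": opening from 0.0 (shut) to 1.0 (fully open); "gripper_force": force on a finger pad.
Only numpy, scipy, OpenCV 4.12 (cv2) and the standard library are available. Lean on these libraries where they do the work, as an engineer would, in place of code of your own. Each camera call takes 0.05 s, during which the arm holds its last target. There are 200 camera calls.

### The job

Get the throwing bat ready for the wheel: with the fingertips, push the loose round plaster insert across the wooden board until it drops into the empty round recess and lies flat and flush there. Then push the wooden turn-button round to its stop, so that it points over the insert and locks it in. Only push: do not lift the insert off the board, and leave the lidded cup, the L-shaped tile and the tape roll beside the board where they are.

Things in the scene. Friction and masses are not known exactly. Their poses are not given: they have to be found in the camera images.
- board: Rectangular plywood board, 150 (x) x 240 (y) x 22 mm thick, fixed to the bench, lying flat. Origin at the centre of its underside; its z is up, its long side is y. Top face 22 mm above the bench. It has one round recess, 93 mm across and 10 mm deep, with a small chamfer, centred at x = -20, y = +55 mm in the board's frame.
- recess (a point): Centre of the recess's mouth, level with the board's top face (22 mm above the bench); the recess floor is 10 mm lower. Axes as the board's.
- insert: Loose round plaster disc, 88 mm across, 10 mm thick, about 0.12 kg, lying flat on the board's top face at the board's -y end, not yet over the recess. Origin at the centre of its underside, z up through its thickness. It slides when pushed at its rim. Pushed over the recess it dips at its leading edge and drops in once nearly centred; when seated its underside is on the recess floor and its top is flush with the board's top.
- pivot (a point): Pivot axis of the turn-button (vertical) where it meets the board's top face, at x = +43.5, y = +55 mm in the board's frame: 63.5 mm from the recess's centre, on the side away from the robot. Axes as the board's.
- button (a joint): Angle of the turn-button, rad. 0: it points along the board's +y, clear of the recess. It grows as the button swings anticlockwise seen from above, towards the board's -x; stop at 1.57, where it points from the pivot at the recess's centre and reaches about 22 mm over the edge of the seated insert. It stays where it is left and turns with about 1 to 2 N pushed sideways near its end. It starts between 0 and 0.35.
- button_tip (a point): Middle of the free end of the turn-button, a wooden bar 16 mm wide and 15 mm thick, whose underside is 2.5 mm above the board's top face. This point is 42 mm from the pivot and 10 mm above the board's top; the bar also reaches 10 mm past the pivot on the other side. Its own y points along the bar from the pivot.
- slip_cup: Bystander: loose lidded plastic cup, 79 mm across, 46 mm tall, on the bench off the board's -y end. Origin at the centre of its underside.
- tape_roll: Bystander: loose roll of masking tape, 100 mm across, 24 mm tall, lying on the bench some way off the board's +y end. Origin at the centre of its underside.
- test_tile: Bystander: loose pale L-shaped glazed test tile, 44 x 46 mm and 62 mm tall, standing on the bench off the board's -y end. Origin at the centre of its underside.
There are look-alikes about, which are no part of the job. What is meant by the insert is not red, and is the larger of those in its own colour.

How it is judged:
On the way, in this order (a step that is already met when the one before it is completed fails the run):
1. the insert lies flat in the recess (z of insert in the frame of recess below -0.0085 m and horizontal distance between insert and recess below 0.006 m and angle between insert's own z axis and vertical below 0.035 rad), for 0.2 s.
2. the turn-button is turned over the insert (value of joint button above 1.4 rad), for 0.2 s.
At the end, for the whole second after the job is handed in: The insert rests flat in the recess (underside at least 8.5 mm below the board's top, centre within 6 mm, tilt under 0.035 rad) and the turn-button is past 1.4 rad, over the insert (all of step 1 and linear speed of insert below 0.01 m/s and value of joint button above 1.4 rad); the robot touches nothing.
It fails at once if the insert is lifted off the board (z of insert in the frame of recess above 0.01 m).
It fails at once if the insert is tipped up steeply (angle between insert's own z axis and vertical above 0.5 rad).
It fails at once if the lidded cup is shifted (distance of slip_cup from where it was at the start of the episode above 0.02 m).
It fails at once if the tape roll is shifted (distance of tape_roll from where it was at the start of the episode above 0.02 m).
It fails at once if the tile is shifted (distance of test_tile from where it was at the start of the episode above 0.02 m).
It also fails if it takes over 51 s, if anything falls off the work surface, if the arm or the gripper's body presses on something with over 40 N, if the wrist force passes 120 N, or if a joint passes its speed limit or range.

## Working session

There is one attempt and no reset: what is moved stays moved. The work goes in short steps, Python scripts to look and compute and a tool call to move; the robot and the scene stay as the last step left them, time stands still between calls to the robot, and variables do not carry over. Pictures are saved under pics/ and viewed, at most 12 in all, crops included, and the job is handed in when it is done.

Besides the shell and the picture viewer there is one more tool, called after "Call:" by a JSON object that holds its "name" and its "arguments". arm_command: Moves the arm, as the interface text tells. Its arguments: {"type":"object","properties":{"targets":{"type":"array"},"newtons":{"type":"number"}},"required":["targets"]}

```bash
mkdir -p pics
cat > h.py <<'E'
import numpy as np, cv2
from workcell import bot
def ray(p,u,v,z):
    d=p["pose"][:3,:3]@np.array([(u-p["cx"])/p["fx"],(v-p["cy"])/p["fy"],1]); o=p["pose"][:3,3]
    return o+d*(z-o[2])/d[2]
def px(p,w):
    c=np.linalg.inv(p["pose"])@np.append(w,1); return c[0]/c[2]*p["fx"]+p["cx"],c[1]/c[2]*p["fy"]+p["cy"]
def w(p,c): return (p["pose"]@np.append(c,1))[:3]
E
python3 - <<'E'
from h import *
ps=[bot.grab_frame(n) for n in("top","scene")]
for n,p in zip(("top","scene"),ps):
    cv2.imwrite(f"pics/{n}0.png",p["image"])
    for t in("board","insert","button","slip_cup","tape_roll","test_tile"):
        for r in bot.find_in(t,p): 
            q=w(p,r["centre"]); print(n,t,round(r["conf"],2),q.round(3),np.round(px(p,q)))
print(bot.observe())
E
```

```text
top board 0.77 [ 0.416 -0.192  0.023] [215. 218.]
top insert 0.87 [ 0.471 -0.62   0.008] [381. 201.]
top insert 0.85 [ 0.394 -0.455  0.008] [318. 229.]
top insert 0.6 [ 0.458 -0.256  0.031] [241. 201.]
top insert 0.45 [ 0.509 -0.448  0.044] [318. 183.]
top button 0.49 [ 0.505 -0.447  0.043] [318. 184.]
top button 0.43 [ 0.411 -0.132  0.039] [190. 219.]
top slip_cup 0.7 [ 0.507 -0.448  0.047] [318. 183.]
top tape_roll 0.65 [0.373 0.032 0.023] [123. 233.]
top test_tile 0.7 [ 0.577 -0.379  0.005] [289. 159.]
top test_tile 0.62 [ 0.411 -0.13   0.038] [189. 219.]
scene board 0.95 [ 0.407 -0.204  0.02 ] [222. 193.]
scene insert 0.94 [ 0.459 -0.267  0.034] [249. 192.]
scene insert 0.78 [ 0.388 -0.457  0.008] [272. 235.]
scene insert 0.62 [ 0.469 -0.631  0.012] [343. 252.]
scene button 0.5 [ 0.405 -0.138  0.034] [209. 182.]
scene button 0.3 [0.371 0.018 0.02 ] [173. 172.]
scene slip_cup 0.98 [ 0.498 -0.465  0.046] [306. 210.]
scene tape_roll 0.92 [0.366 0.018 0.015] [172. 174.]
scene tape_roll 0.16 [ 0.498 -0.465  0.042] [305. 211.]
scene test_tile 0.57 [ 0.564 -0.396  0.043] [306. 194.]
{'t': 0.7, 'joints': array([ 1.22652498e+00,  3.06740342e-01,  1.50637533e+00, -4.08429058e-06,
        1.32840151e+00, -7.35125262e-02]), 'dq': array([-0.00196595,  0.00033272, -0.0006767 , -0.00017951, -0.00094716,
       -0.00014462]), 'joint_torque': array([ 1.23239744e-03, -4.57293463e+01, -2.52288562e+01,  2.95470016e-06,
        7.39466177e-04,  2.91207442e-06]), 'tool_pos': array([0.15382651, 0.55405338, 0.30394844]), 'eef_rot': array([9.76509559e-06, 1.34965773e-01, 9.90850260e-01, 3.65054281e-05]), 'contact_force': array([ 0.53751626, -0.55868755,  0.23960972]), 'moment': array([-0.05468414,  0.03863649,  0.05055838]), 'gripper_force': 0.0, 'width': 1.0007318292503844}
```

View pics/top0.png

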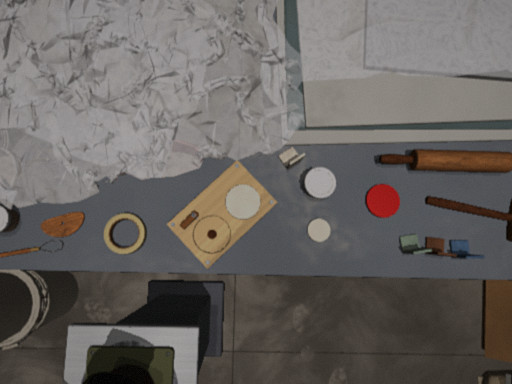

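View pics/scene0.png

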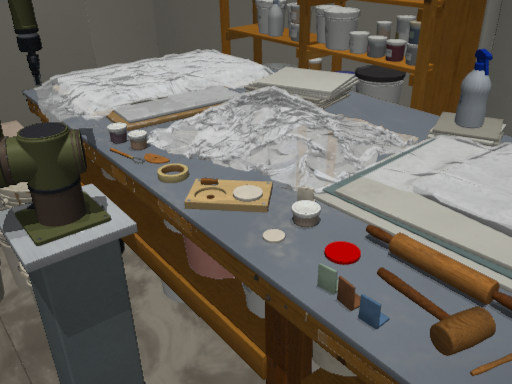

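The disc candidates in the top picture are the white one on the board (241,201), the smaller white one on the bench (318,229) and the red one (383,201). The cup lid at (318,183) could also be mistaken for it. I choose the one on the board at (241,201), because it is white, is the larger of the two white discs and lies on the board. The recess shows at about (212,235) and the button at about (189,220). Next I measure these and check the choice in a crop.

```bash
cat > m.py <<'E'
from h import *
def discfit(p,u,v,z):
    for r in bot.trace("insert",p):
        m=r["pixels"].astype(np.uint8)
        if m[int(v),int(u)]:
            ys,xs=np.nonzero(m); P=np.array([ray(p,a,b,z)[:2] for a,b in zip(xs,ys)],np.float32)
            c,rad=cv2.minEnclosingCircle(P); return P.mean(0),2*np.sqrt(P.ptp(0).prod() if hasattr(P,'ptp') else np.ptp(P,0).prod())/2,r["conf"]
E
python3 - <<'E'
from m import *
P={n:bot.grab_frame(n) for n in("top","scene")}
for n,p in P.items():
    i=(241,201) if n=="top" else (249,192)
    print(n,"insert",discfit(p,*i,.032))
    print(n,"small",discfit(p,*((318,229) if n=="top" else (272,235)),.01))
    M=np.zeros((384,512),np.uint8)
    for r in bot.trace("board",p)[:1]: M|=r["pixels"].astype(np.uint8)
    for r in bot.trace("insert",p):
        if r["pixels"][i[1],i[0]]: M|=r["pixels"].astype(np.uint8)
    M=cv2.morphologyEx(M,cv2.MORPH_CLOSE,np.ones((9,9)))
    if n=="top":
        c=max(cv2.findContours(M,0,2)[0],key=cv2.contourArea)
        Q=np.array([ray(p,*q[0],.018)[:2] for q in c],np.float32)
        R=cv2.minAreaRect(Q); print("board",R)
    for r in bot.trace("button",p): 
        ys,xs=np.nonzero(r["pixels"]); print("btn",r["conf"],xs.mean(),ys.mean(),xs.size,ray(p,xs.mean(),ys.mean(),.037))
p=P["top"]; crop=p["image"][150:280,155:290]; cv2.imwrite("pics/c1.png",cv2.resize(crop,None,fx=4.4,fy=4.4,interpolation=2))
for u,v in((168,223),(239,162),(277,204),(208,267),(212,235)): print(u,v,ray(p,u,v,.022).round(3))
E
```

```text
top insert (array([ 0.457808  , -0.26004174], dtype=float32), np.float32(0.08548592), 0.63)
top small (array([ 0.39245924, -0.45484048], dtype=float32), np.float32(0.056143515), 0.59)
board ((0.42983901500701904, -0.21021579205989838), (0.1538800299167633, 0.2422683984041214), 44.49050521850586)
btn 0.59 188.91525423728814 219.71751412429379 177 [ 0.40921936 -0.12999728  0.037     ]
btn 0.26 217.4193685102776 216.2913752913753 4719 [ 0.4192966  -0.19943923  0.037     ]
scene insert (array([ 0.45310965, -0.26793808], dtype=float32), np.float32(0.087520555), 0.56)
scene small (array([ 0.3877283 , -0.46386784], dtype=float32), np.float32(0.057301447), 0.83)
btn 0.46 208.84375 180.45833333333334 96 [ 0.4063378  -0.13704431  0.037     ]
168 223 [ 0.401 -0.076  0.022]
239 162 [ 0.561 -0.249  0.022]
277 204 [ 0.455 -0.347  0.022]
208 267 [ 0.295 -0.18   0.022]
212 235 [ 0.374 -0.187  0.022]
```

View pics/c1.png

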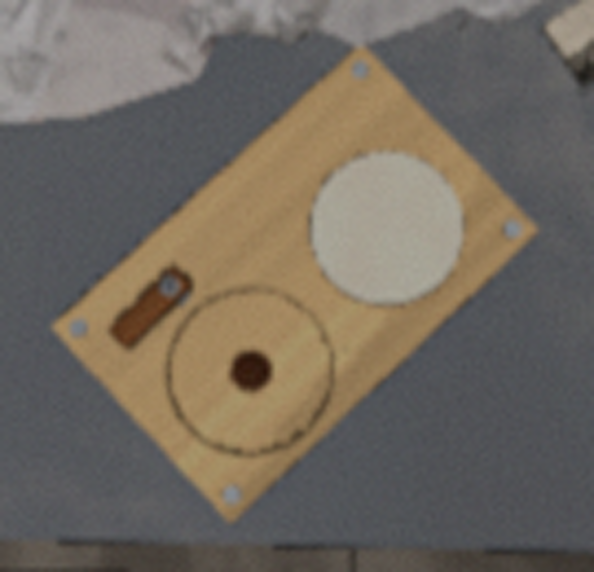

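The crop shows the large white disc on the board's -y end, the recess with its dark hole at top-image pixel (212,234), and the button near angle 0. That confirms the choice. I swing round to above the board.

Call:
{"name": "arm_command", "arguments": {"targets": [[[0,0,-3.3],[2.5,-3.0,0],0.4],[[0,0,-3.3],[2.5,-3.0,0],0.4],[[0,0,-3.3],[2.5,-3.0,0],0.4],[[0,0,-3.3],[2.5,-3.0,0],0.4],[[0,0,-3.3],[2.5,-3.0,0],0.4],[[0,0,-3.3],[2.5,-3.0,0],0.4],[[0,0,-3.3],[2.5,-3.0,0],0.4],[[0,0,-3.3],[2.5,-3.0,0],0.4]]}}

```text
t: 1.97
tool_pos: [0.3547, 0.3125, 0.3042]
eef_rot: [0.0, 0.359, 0.933, 0.0]
contact_force: [-0.0, 0.0, 0.3]
width: 0.599
gripper_force: 0.0
```

Call:
{"name": "arm_command", "arguments": {"targets": [[[0,0,0],[2.4,-2.9,0],0.4],[[0,0,0],[2.4,-2.9,0],0.4],[[0,0,0],[2.4,-2.9,0],0.4],[[0,0,0],[0.6,-4.0,0],0.4],[[0,0,0],[0.6,-4.0,0],0.4],[[0,0,0],[0.6,-4.0,0],0.4],[[0,0,0],[0.6,-4.0,0],0.4],[[0,0,0],[0.6,-4.0,0],0.4]]}}

```text
t: 2.63
tool_pos: [0.4558, 0.0251, 0.3041]
eef_rot: [0.0, 0.358, 0.934, 0.0]
contact_force: [-0.2, 0.0, -0.5]
width: 0.597
gripper_force: 0.0
```

Call:
{"name": "arm_command", "arguments": {"targets": [[[0,0,0],[0.3,-4.0,0],0.4],[[0,0,0],[0.3,-4.0,0],0.4],[[0,0,0],[0.3,-4.0,0],0.4],[[0,0,0],[0.2,-4.0,0],0.4],[[0,0,0],[0.2,-3.0,0],0.4],[[0,0,0],[0,0,0],0.4],[[0,0,0],[0,0,0],0.4]]}}

```text
t: 3.22
tool_pos: [0.4689, -0.1646, 0.3038]
eef_rot: [-0.0, 0.359, 0.933, 0.0]
contact_force: [-0.7, 1.0, -1.4]
width: 0.596
gripper_force: 0.0
```

Run:
```python
from m import *
s=bot.observe(); print(s["t"],s["tool_pos"],s["eef_rot"],s["width"],s["contact_force"])
p=bot.grab_frame("wrist"); cv2.imwrite("pics/w1.png",p["image"])
print(p["pose"].round(3),p["fx"])
for t in("insert","button","board"):
    for r in bot.find_in(t,p):
        q=w(p,r["centre"]); print(t,r["conf"],q.round(4),np.round(px(p,q)))
```

```text
3.2167 [ 0.46888366 -0.16459653  0.30379217] [-2.74661975e-05  3.59413931e-01  9.33178230e-01  1.29138893e-04] 0.5964500927038348 [-0.74066195  1.04865738 -1.38930441]
[[ 0.671  0.715  0.196  0.419]
 [ 0.742 -0.647 -0.178 -0.119]
 [-0.     0.265 -0.964  0.373]
 [ 0.     0.     0.     1.   ]] 339.1505070085709
insert 0.95 [ 0.4517 -0.255   0.0358] [181. 212.]
insert 0.78 [ 0.3918 -0.4532  0.0024] [ 37. 272.]
button 0.81 [ 0.4098 -0.125   0.0385] [245.  95.]
board 0.88 [ 0.4079 -0.1892  0.0217] [199. 137.]
board 0.75 [ 0.5398 -0.4538  0.0448] [114. 374.]
```

View pics/w1.png

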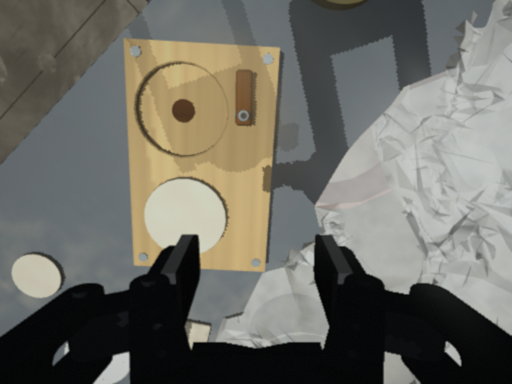

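The wrist picture shows the insert at (186,217), the recess rim centred near (183,109), the pivot screw at (243,116), and the board corners at about (124,40), (281,47), (267,272) and (134,267). Next I convert these to world coordinates.

Run:
```python
from m import *
p=bot.grab_frame("wrist")
C=np.array([ray(p,u,v,.022)[:2] for u,v in((124,40),(281,47),(267,272),(134,267))])
c=C.mean(0); print(C.round(3),c)
R=lambda a:np.array([[np.cos(a),-np.sin(a)],[np.sin(a),np.cos(a)]])
L=np.array([(-75,120),(75,120),(75,-120),(-75,-120)])/1e3
H=L.T@(C-c); a=np.arctan2(H[0,1]-H[1,0],H[0,0]+H[1,1]); print("yaw",np.degrees(a), np.linalg.norm(L@R(a).T+c-C,axis=1))
print("recess",c+R(a)@[-.02,.055],"img",ray(p,183,109,.022))
print("pivot",c+R(a)@[.0435,.055],"img",ray(p,243,116,.037),"btn end",ray(p,245,70,.037))
d=discfit(p,186,217,.032); print("insert",d,"bf",R(a).T@(d[0]-c))
for x in((183,109),): pass
u=[px(p,[*(d[0]+.044*np.array([np.cos(t),np.sin(t)])),.032]) for t in np.arange(0,6.28,1.57)]; print(np.round(u))
```

```text
[[ 0.294 -0.175]
 [ 0.399 -0.067]
 [ 0.57  -0.236]
 [ 0.464 -0.345]] [ 0.43191171 -0.20585025]
yaw 45.39053572828237 [0.0004801  0.00085385 0.00091745 0.00161827]
recess [ 0.37871124 -0.18146357] img [ 0.37724146 -0.17865331  0.022     ]
pivot [ 0.42330543 -0.13625728] img [ 0.42243727 -0.13736277  0.037     ] btn end [ 0.39262139 -0.10758859  0.037     ]
insert (array([ 0.45526397, -0.25405815], dtype=float32), np.float32(0.088095754), 0.61) bf [-0.01792008 -0.0504797 ]
[[212. 243.]
 [213. 188.]
 [153. 184.]
 [154. 240.]]
```

Call:
{"name": "arm_command", "arguments": {"targets": [[[0,0,-1.5],[0.7,-3.3,-1.0],0.4],[[0,0,0],[0.7,-3.3,-3.0],0.4],[[0,0,0],[0.8,-3.3,-3.0],0.4],[[0,0,0],[0.7,-3.2,-3.0],0.4],[[0,0,0],[0,0,-4.0],0.4],[[0,0,0],[0,0,-4.0],0.4],[[0,0,0],[0,0,-1.0],0.4],[[0,0,0],[0,0,0],0.4]]}}

```text
t: 4.18
tool_pos: [0.4942, -0.2845, 0.1173]
eef_rot: [-0.004, 0.369, 0.929, 0.001]
contact_force: [0.4, 0.3, 0.9]
width: 0.602
gripper_force: 0.0
```

Run:
```python
from m import *
s=bot.observe(); print(s["t"],s["tool_pos"],s["contact_force"])
a=bot.grab_frame("wrist")["image"]; b=bot.grab_frame("scene")["image"]
b=cv2.resize(b[130:250,150:340],None,fx=3,fy=3)
cv2.imwrite("pics/w2.png",np.vstack([cv2.resize(a,(320,240)),cv2.resize(b,(320,202))]) if 0 else b); cv2.imwrite("pics/w2w.png",a)
```

```text
4.1833 [ 0.49424282 -0.28452054  0.11730057] [0.42719293 0.28689761 0.85776997]
```

View pics/w2w.png

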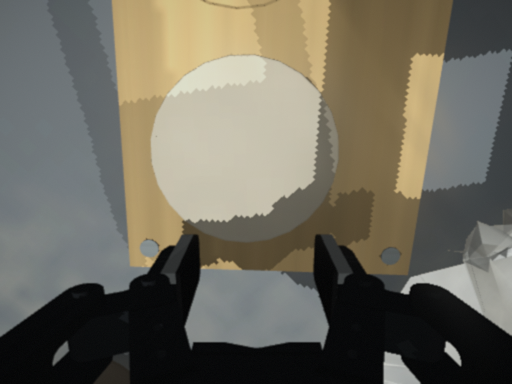

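The wrist picture shows the whole disc at (245,148), with the fingers straddling it slightly to its right. I refit the disc and compute the offsets.

Run:
```python
from m import *
p=bot.grab_frame("wrist"); s=bot.observe(); t=s["tool_pos"][:2]
d=discfit(p,245,148,.032); print(d)
from scipy.spatial.transform import Rotation as Ro
q=s["eef_rot"]; M=Ro.from_quat([*q[1:],q[0]]).as_matrix(); print("tool x,y",M[:,0],M[:,1])
i=d[0]; print("insert in tool xy",M[:2,:2].T@(i-t)); r=np.array([.378,-.182]); print("recess in tool",M[:2,:2].T@(r-t), "dir",np.degrees(np.arctan2(*(r-i)[::-1])),np.linalg.norm(r-i))
for z in(.045,.05,.055): print(z,ray(p,258,240,z))
```

```text
(array([ 0.45783496, -0.25743046], dtype=float32), np.float32(0.08648498), 0.81)
tool x,y [-0.7272461   0.68636797 -0.0034832 ] [6.86370522e-01 7.27251787e-01 5.87888255e-04]
insert in tool xy [ 0.04920276 -0.00596352]
recess in tool [ 0.15903547 -0.00590294] dir 136.62490340526102 0.10983339923276207
0.045 [ 0.4952064  -0.28309506  0.045     ]
0.05 [ 0.49360331 -0.28161582  0.05      ]
0.055 [ 0.49200021 -0.28013657  0.055     ]
```

Call:
{"name": "arm_command", "arguments": {"targets": [[[0,0,0],[0.4,-1.2,0],0.4],[[0,0,0],[0,0,-1.0],0.4],[[0,0,0],[0,0,-0.7],0.4],[[0,0,0],[0,0,0],0.4],[[0,0,0],[0,0,0],0.4]]}}

```text
t: 4.8
tool_pos: [0.4995, -0.2984, 0.1028]
eef_rot: [-0.001, 0.37, 0.929, 0.0]
contact_force: [0.1, 0.8, -1.0]
width: 0.601
gripper_force: 0.0
```

Call:
{"name": "arm_command", "arguments": {"targets": [[[0,0,0],[0,0,-0.3],0.4],[[0,0,0],[0,0,0],0.4],[[0,0,0],[0,0,0],0.4]]}}

```text
t: 5.05
tool_pos: [0.5001, -0.2986, 0.1003]
eef_rot: [-0.0, 0.37, 0.929, 0.0]
contact_force: [0.6, -0.1, 0.3]
width: 0.599
gripper_force: 0.0
```

Call:
{"name": "arm_command", "arguments": {"targets": [[[0,0,0],[0,0,-0.3],0.4],[[0,0,0],[0,0,0],0.4],[[0,0,0],[0,0,0],0.4]]}}

```text
t: 5.3
tool_pos: [0.5001, -0.2986, 0.0973]
eef_rot: [-0.0, 0.37, 0.929, 0.0]
contact_force: [0.1, 0.4, 0.3]
width: 0.602
gripper_force: 0.0
```

Call:
{"name": "arm_command", "arguments": {"targets": [[[0,0,0],[0,0,-0.3],0.4],[[0,0,0],[0,0,0],0.4],[[0,0,0],[0,0,0],0.4]]}}

```text
t: 5.55
tool_pos: [0.5001, -0.2987, 0.0943]
eef_rot: [-0.0, 0.37, 0.929, 0.0]
contact_force: [0.0, 0.4, -0.1]
width: 0.599
gripper_force: 0.0
```

Call:
{"name": "arm_command", "arguments": {"targets": [[[0,0,0],[0,0,-0.2],0.4],[[0,0,0],[0,0,0],0.4],[[0,0,0],[0,0,0],0.4]]}}

```text
t: 5.8
tool_pos: [0.5002, -0.2987, 0.0924]
eef_rot: [-0.0, 0.37, 0.929, 0.0]
contact_force: [-0.9, 0.4, 1.0]
width: 0.599
gripper_force: 0.0
```

Run:
```python
from m import *
p=bot.grab_frame("wrist"); a=p["image"]; b=bot.grab_frame("scene")["image"]
cv2.imwrite("pics/w3.png",np.hstack([cv2.resize(a,(400,300)),cv2.resize(b[140:230,190:310],(400,300),interpolation=2)]))
```

```text
(no output)
```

View pics/w3.png

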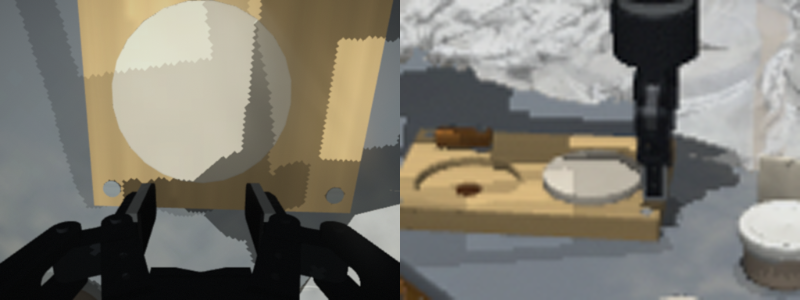

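The left half shows the fingers centred behind the disc, and the right half shows the tips a little above the board. I creep down until they touch.

Call:
{"name": "arm_command", "arguments": {"targets": [[[0,0,0],[0,0,-0.15],0.4],[[0,0,0],[0,0,0],0.4],[[0,0,0],[0,0,0],0.4]]}}

```text
t: 6.15
tool_pos: [0.5004, -0.2989, 0.0914]
eef_rot: [0.0, 0.37, 0.929, -0.0]
contact_force: [-0.8, 0.3, 5.0]
width: 0.598
gripper_force: 1.9
```

Call:
{"name": "arm_command", "arguments": {"targets": [[[0,0,0],[0,0,-0.15],0.4],[[0,0,0],[0,0,0],0.4],[[0,0,0],[0,0,0],0.4]]}}

```text
t: 6.4
tool_pos: [0.5004, -0.2989, 0.0913]
eef_rot: [0.001, 0.37, 0.929, -0.0]
contact_force: [-3.2, 2.5, 13.8]
width: 0.597
gripper_force: 7.3
```

Call:
{"name": "arm_command", "arguments": {"targets": [[[0,0,0],[0,0,0.45],0.4],[[0,0,0],[-0.58,0.55,0],0.4],[[0,0,0],[-0.58,0.55,0],0.4],[[0,0,0],[-0.58,0.55,0],0.4],[[0,0,0],[-0.58,0.55,0],0.4],[[0,0,0],[-0.58,0.55,0],0.4],[[0,0,0],[-0.58,0.55,0],0.4],[[0,0,0],[-0.58,0.55,0],0.4]]}}

```text
t: 7.07
tool_pos: [0.4588, -0.2595, 0.0939]
eef_rot: [-0.0, 0.37, 0.929, 0.0]
contact_force: [1.0, -1.8, 1.9]
width: 0.601
gripper_force: 0.8
```

Call:
{"name": "arm_command", "arguments": {"targets": [[[0,0,0],[-0.58,0.55,0],0.4],[[0,0,0],[-0.58,0.55,0],0.4],[[0,0,0],[-0.58,0.55,0],0.4],[[0,0,0],[-0.58,0.55,0],0.4],[[0,0,0],[0,0,0],0.4],[[0,0,0],[0,0,0],0.4]]}}

```text
t: 7.57
tool_pos: [0.4356, -0.2375, 0.0938]
eef_rot: [-0.001, 0.37, 0.929, 0.0]
contact_force: [0.7, 0.7, 0.0]
width: 0.598
gripper_force: 0.0
```

Run:
```python
from m import *
from scipy.spatial.transform import Rotation as Ro
s=bot.observe(); t=s["tool_pos"][:2]; q=s["eef_rot"]; M=Ro.from_quat([*q[1:],q[0]]).as_matrix()[:2,:2]
p=bot.grab_frame("wrist"); r=bot.find_in("insert",p)[0]; i=w(p,r["centre"]); d=discfit(p,*px(p,i),.032); print(i,d)
print("insert in tool",M.T@(d[0]-t),"recess in tool",M.T@(np.array([.378,-.182])-t))
a=p["image"]; b=bot.grab_frame("scene")["image"]
cv2.imwrite("pics/w4.png",np.hstack([cv2.resize(a,(400,300)),cv2.resize(b[140:230,190:310],(400,300),interpolation=2)]))
```

```text
[ 0.39677031 -0.20220205  0.0334117 ] (array([ 0.39811215, -0.20175296], dtype=float32), np.float32(0.08609714), 0.84)
insert in tool [0.05181521 0.00026244] recess in tool [0.08000017 0.0007955 ]
```

View pics/w4.png

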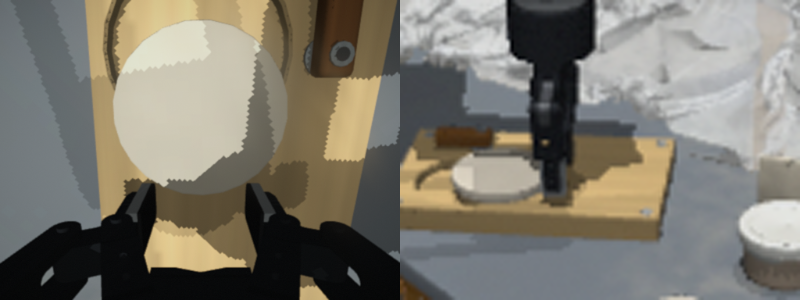

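The insert is pushed symmetrically and in line with the recess, with about 28 mm to go. The recess edges are at columns 108 and 292 and the disc centre is at column 200. I continue more slowly.

Call:
{"name": "arm_command", "arguments": {"targets": [[[0,0,0],[-0.36,0.34,0],0.4],[[0,0,0],[-0.36,0.34,0],0.4],[[0,0,0],[-0.36,0.34,0],0.4],[[0,0,0],[-0.36,0.34,0],0.4],[[0,0,0],[-0.29,0.28,0],0.4],[[0,0,0],[-0.29,0.28,0],0.4],[[0,0,0],[0,0,0],0.4],[[0,0,0],[0,0,0],0.4]]}}

```text
t: 8.43
tool_pos: [0.4156, -0.2186, 0.0939]
eef_rot: [-0.001, 0.37, 0.929, 0.0]
contact_force: [-0.3, 0.9, -0.2]
width: 0.602
gripper_force: 0.0
```

```bash
cat > c.py <<'E'
from m import *
import sys
from scipy.spatial.transform import Rotation as Ro
s=bot.observe(); t=s["tool_pos"][:2]; q=s["eef_rot"]; M=Ro.from_quat([*q[1:],q[0]]).as_matrix()[:2,:2]
p=bot.grab_frame("wrist"); r=bot.find_in("insert",p)[0]; i=w(p,r["centre"])
for z in(.032,.022):
    d=discfit(p,*px(p,i),z); print(z,i,d); print("insert in tool",M.T@(d[0]-t),"recess in tool",M.T@(np.array([.378,-.182])-t))
a=p["image"]; b=bot.grab_frame("scene")["image"]
cv2.imwrite(sys.argv[1],np.hstack([cv2.resize(a,(400,300)),cv2.resize(b[140:230,190:310],(400,300),interpolation=2)]))
E
python3 c.py pics/w5.png
```

```text
0.032 [ 0.37852841 -0.18579518  0.03127162] (array([ 0.38012514, -0.1840987 ], dtype=float32), np.float32(0.08394505), 0.73)
insert in tool [0.04947474 0.0006639 ] recess in tool [0.05246081 0.0007282 ]
0.022 [ 0.37852841 -0.18579518  0.03127162] (array([ 0.3811053 , -0.18500021], dtype=float32), np.float32(0.09034138), 0.73)
insert in tool [0.04814316 0.00068253] recess in tool [0.05246081 0.0007282 ]
```

Call:
{"name": "arm_command", "arguments": {"targets": [[[0,0,0],[-0.15,0.14,0],0.4],[[0,0,0],[-0.15,0.14,0],0.4],[[0,0,0],[-0.15,0.14,0],0.4],[[0,0,0],[0,0,0],0.4],[[0,0,0],[0,0,0],0.4]]}}

```text
t: 9.1
tool_pos: [0.4115, -0.2146, 0.094]
eef_rot: [-0.0, 0.37, 0.929, 0.0]
contact_force: [-0.5, 0.1, -0.7]
width: 0.602
gripper_force: 0.0
```

```bash
python3 c.py pics/w6.png
```

```text
0.032 [ 0.37527508 -0.18603863  0.02197612] (array([ 0.37651634, -0.18084817], dtype=float32), np.float32(0.08030675), 0.6)
insert in tool [0.04861823 0.00053461] recess in tool [0.04674886 0.00071746]
0.022 [ 0.37527508 -0.18603863  0.02197612] (array([ 0.37754217, -0.1818031 ], dtype=float32), np.float32(0.086425856), 0.6)
insert in tool [0.04721676 0.00054586] recess in tool [0.04674886 0.00071746]
```

View pics/w6.png

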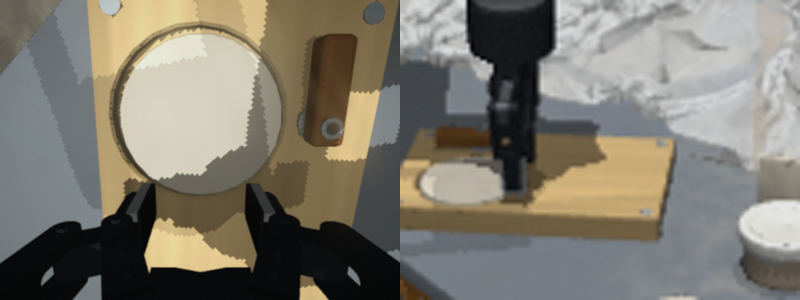

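The insert now looks flat in the recess, with an even rim gap to the left and top. Its fitted diameter matches the flush height. As a test I push 5 mm further, which should meet no resistance if it is seated.

Call:
{"name": "arm_command", "arguments": {"targets": [[[0,0,0],[-0.18,0.17,0],0.4],[[0,0,0],[-0.18,0.17,0],0.4],[[0,0,0],[-0.1,0.1,0],0.4],[[0,0,0],[0,0,0],0.4],[[0,0,0],[0,0,0],0.4]]}}

```text
t: 9.77
tool_pos: [0.4069, -0.2103, 0.094]
eef_rot: [-0.0, 0.37, 0.929, 0.0]
contact_force: [0.1, 0.4, -0.0]
width: 0.601
gripper_force: 0.0
```

```bash
python3 c.py pics/w7.png
python3 - <<'E'
from m import *
p=bot.grab_frame("wrist")
for z in(.022,.037):pass
for r in bot.trace("button",p)[:1]:
    m=r["pixels"].astype(np.uint8); c=max(cv2.findContours(m,0,2)[0],key=cv2.contourArea)
    print(r["conf"],cv2.minAreaRect(np.array([ray(p,*q[0],.035)[:2]*1000 for q in c],np.float32)))
E
```

```text
0.032 [ 0.37164819 -0.18417549  0.02491254] (array([ 0.37607634, -0.18047635], dtype=float32), np.float32(0.080262646), 0.86)
insert in tool [0.0429419  0.00046907] recess in tool [0.04049738 0.0006842 ]
0.022 [ 0.37164819 -0.18417549  0.02491254] (array([ 0.37741172, -0.18173505], dtype=float32), np.float32(0.0863777), 0.86)
insert in tool [0.04110681 0.00047239] recess in tool [0.04049738 0.0006842 ]
0.68 ((410.2897644042969, -129.3699951171875), (19.97689437866211, 52.311012268066406), 46.47724533081055)
```

The disc stayed still while the tool moved 6 mm, and there was no force, so it is seated. Now I lift, close the fingers and go to the outer side of the button.

Call:
{"name": "arm_command", "arguments": {"targets": [[[0,0,0],[0,0,3],0.6],[[0,0,0],[0,0,3],1],[[0,0,0],[0.4,3.0,0],1],[[0,0,0],[0.4,3.0,0],1],[[0,0,0],[0.4,3.0,0],1],[[0,0,0],[0.4,2.9,0],1],[[0,0,0],[0,0,0],1],[[0,0,0],[0,0,0],1]]}}

```text
t: 10.78
tool_pos: [0.423, -0.0902, 0.154]
eef_rot: [-0.0, 0.368, 0.93, -0.0]
contact_force: [0.5, -0.1, -0.8]
width: 0.002
gripper_force: 0.0
```

Run:
```python
from m import *
s=bot.observe(); print(s["t"],s["tool_pos"],s["width"])
p=bot.grab_frame("wrist"); cv2.imwrite("pics/w8.png",p["image"])
```

```text
10.7833 [ 0.4230164  -0.09020805  0.15403678] 0.0015726618712861506
```

View pics/w8.png

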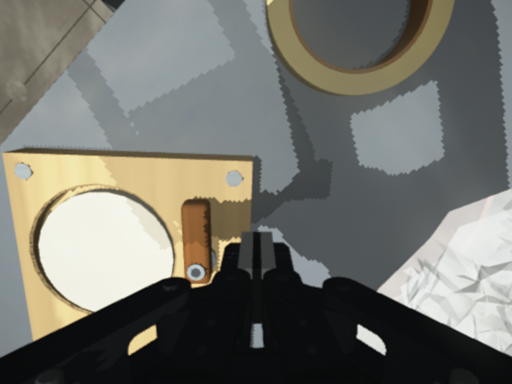

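The insert is fully in the recess, with an even rim around (103,250). The button is at (196,240) pointing up the picture, and the shut tips are on its right side at (257,235). I go down beside it.

Call:
{"name": "arm_command", "arguments": {"targets": [[[0,0,0],[0,0,-2.5],1],[[0,0,0],[0,0,-2.0],1],[[0,0,0],[0,0,-0.7],1],[[0,0,0],[0,0,0],1],[[0,0,0],[-0.5,-0.7,0],1],[[0,0,0],[-0.5,-0.7,0],1],[[0,0,0],[0,0,0],1]]}}

```text
t: 11.42
tool_pos: [0.4125, -0.1067, 0.1027]
eef_rot: [0.0, 0.371, 0.929, -0.0]
contact_force: [-0.3, 0.6, -0.7]
width: 0.0
gripper_force: 0.1
```

Call:
{"name": "arm_command", "arguments": {"targets": [[[0,0,0],[-0.5,-0.15,0],1],[[0,0,0],[-0.5,-0.15,0],1],[[0,0,0],[-0.45,-0.42,0],1],[[0,0,0],[-0.45,-0.42,0],1],[[0,0,0],[-0.24,-0.62,0],1],[[0,0,0],[-0.24,-0.62,0],1],[[0,0,0],[0,0,0],1]]}}

```text
t: 12.0
tool_pos: [0.3883, -0.13, 0.1019]
eef_rot: [-0.001, 0.37, 0.929, -0.0]
contact_force: [-1.1, -0.3, -0.1]
width: -0.004
gripper_force: 0.2
```

Call:
{"name": "arm_command", "arguments": {"targets": [[[0,0,0],[-0.03,-0.55,0],1],[[0,0,0],[-0.03,-0.55,0],1],[[0,0,0],[0,-0.5,0],1],[[0,0,0],[0,0,0],1],[[0,0,0],[0,0,0],1]]}}

```text
t: 12.42
tool_pos: [0.3887, -0.1458, 0.1019]
eef_rot: [-0.0, 0.37, 0.929, -0.0]
contact_force: [-0.1, 0.3, -0.4]
width: -0.0
gripper_force: 0.1
```

Run:
```python
from m import *
p=bot.grab_frame("wrist"); b=bot.grab_frame("scene")["image"]
cv2.imwrite("pics/w9.png",np.hstack([cv2.resize(p["image"],(400,300)),cv2.resize(b[140:230,170:290],(400,300),interpolation=2)]))
```

```text
(no output)
```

View pics/w9.png

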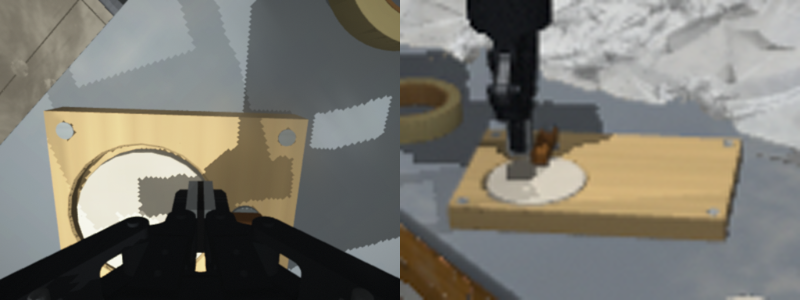

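The button has swung round behind the tips, over the insert. I push on along the board's -y until the stop resists.

Call:
{"name": "arm_command", "arguments": {"targets": [[[0,0,0],[0.14,-0.14,0],1],[[0,0,0],[0.14,-0.14,0],1],[[0,0,0],[0,0,0],1],[[0,0,0],[0,0,0],1]]}}

```text
t: 12.85
tool_pos: [0.3893, -0.1463, 0.1017]
eef_rot: [-0.003, 0.37, 0.929, 0.001]
contact_force: [-3.1, 5.8, 3.3]
width: 0.002
gripper_force: 3.1
```

Call:
{"name": "arm_command", "arguments": {"targets": [[[0,0,0],[0.14,-0.14,0],1],[[0,0,0],[0,0,0],1],[[0,0,0],[0,0,0],1]]}}

```text
t: 13.1
tool_pos: [0.3895, -0.1467, 0.1015]
eef_rot: [-0.004, 0.37, 0.929, 0.001]
contact_force: [-4.3, 9.0, 6.1]
width: -0.001
gripper_force: 4.6
```

The stop is reached: the force rises and the tool no longer moves. I back off and go up and away.

Call:
{"name": "arm_command", "arguments": {"targets": [[[0,0,0],[-0.5,0.6,0],1],[[0,0,0],[-0.4,0.7,0],1],[[0,0,0],[0,0,3],1],[[0,0,0],[0,0,4],1],[[0,0,0],[0,0,4],1],[[0,0,0],[2,4,2],1],[[0,0,0],[0,0,0],1],[[0,0,0],[0,0,0],1]]}}

```text
t: 13.77
tool_pos: [0.4025, -0.1016, 0.2306]
eef_rot: [0.003, 0.368, 0.93, 0.0]
contact_force: [-0.6, -1.0, -1.1]
width: 0.002
gripper_force: 0.0
```

Run:
```python
from m import *
p=bot.grab_frame("wrist"); t=bot.grab_frame("top"); b=t["image"]
cv2.imwrite("pics/w10.png",np.hstack([cv2.resize(p["image"],(400,300)),cv2.resize(b[155:275,140:300],(400,300),interpolation=2)]))
for n,q in(("wrist",p),("top",t)):
  for x in("button","insert"):
    for r in bot.trace(x,q)[:2]:
        c=max(cv2.findContours(r["pixels"].astype(np.uint8),0,2)[0],key=cv2.contourArea)
        print(n,x,r["conf"],cv2.minAreaRect(np.array([ray(q,*k[0],.037 if x=="button" else .022)[:2]*1000 for k in c],np.float32)))
print(bot.observe()["contact_force"])
```

```text
wrist button 0.8 ((409.8840637207031, -148.9676055908203), (49.85740661621094, 19.1914119720459), 44.75837326049805)
wrist insert 0.88 ((379.6190185546875, -182.10260009765625), (86.55430603027344, 86.8373794555664), 44.735836029052734)
top button 0.42 ((410.3696594238281, -150.96762084960938), (49.39689636230469, 16.004905700683594), 44.19451141357422)
top insert 0.96 ((390.8661804199219, -452.6408386230469), (56.084083557128906, 57.59816360473633), 45.465736389160156)
top insert 0.78 ((470.7917175292969, -617.1289672851562), (85.11491394042969, 85.3117446899414), 88.71876525878906)
[ 0.30434362 -0.01185673  0.17338995]
```

View pics/w10.png

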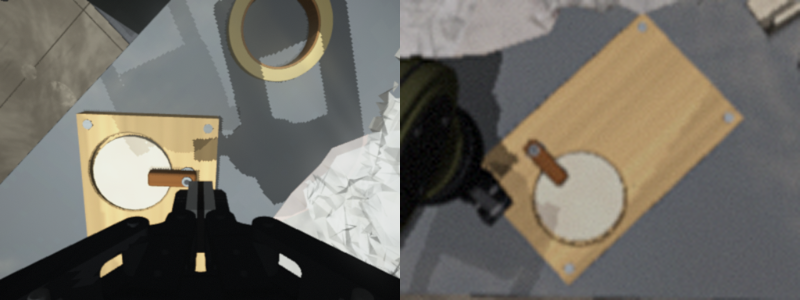

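The insert lies in the recess at about (132,170) in the left half, and the button points at its centre. Its measured direction is 44–45°, which agrees with the board's x axis at about 45.4°. The arm is clear of everything, so I hand in.

```bash
python3 -c "
from workcell import bot
print(bot.hand_in())"
```

```text
the job is handed in; nothing more can be done
None
```

The insert lies flat in the recess, the turn-button is at its stop over it, the cup, tile and tape roll were not touched, and the job is handed in (no verdict was returned).

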